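# Nest the pastry tins on their rests

### The arm

A 6-joint arm with a two-finger parallel gripper is mounted at the origin on a cart in front of the work surface, level with it; the furniture and walls round the work are solid. World frame = base frame: x ahead of the robot, y to its left, z up, the work surface at z = 0. Lengths are in mm, angles in degrees, forces in N, time in s.
With the tool pointing down it reaches from about 300 to 850 mm from the base axis. Payload 4.2 kg.
Tool frame: the origin (TCP) lies between the finger pads; the fingertips stand 19 mm ahead of it and the grasp point (between the pads) is the TCP (env.tips_ahead is the distance from the TCP to the fingertips, in mm); z points along the fingers, y is the direction in which the jaws open and shut (so a half turn about z gives the same grasp; the last joint's range is limited). The gripper opens to 91 mm and grips with 3 to 60 N. Pads are 32 mm wide; open, the fingers measure 118 mm over their backs; the gripper's body (76 mm by 178 mm) begins 60 mm behind the grasp point.
Start: joints at [-66.692, 18.312, 89.639, -0, 72.044, -1.146], TCP at [238.031, -523.433, 232.976] pointing down, gripper open.
Joint ranges: [-177.97, 177.97], [-48.28, 115.42], [12.27, 149.76], [-77.06, 257.06], [2.81, 150.46], [-146.56, 146.56]. Speed limits (degrees/s): [147.25, 147.25, 180, 180, 180, 180].

### API

Orientations are given as [roll, pitch, yaw] about the fixed x, y, z axes, in that order (R = Rz(yaw) Ry(pitch) Rx(roll)).
In Python, from workcell import telemetry, viewer, job_done, env gives the robot as it stands. The module is installed in compiled form; this text tells all that it offers.
- The arm moves only by the shell command python3 -m jog 'ROWS' [FORCE]. ROWS is JSON, a list of rows, each a list of 3 entries, a list of its own where there are three numbers: the shift along the tool's x, y, z in cm, then the turn about the tool's z in degrees, then the opening, from 0 (shut) to 1 (fully open). A call has 1 to 10 rows; each row shifts and turns the pose as measured when the row begins, along the tool's axes as they then stand; what a row does not reach is not made up. A row lasts 1/8 s, in which the tool goes at most 62.5 mm and 10.7 degrees, less where a joint would pass 70% of its speed; a pose out of reach is approached as far as the arm can. A call is refused whole if a number of a shift passes 6.25 or a number of a turn 10.7, either way. A call with a gripper value outside its range is refused whole. The fingers move at their own pace and stop on an object; FORCE is the grip in N (left out, the last holds). Time passes only in rows, so rows that do not move let the fingers close. It gives the time, the measured TCP pose, the force and the opening at its end, in the units of the state.
- telemetry.state(): the state, without advancing time (a new reading comes with each control period).
- viewer.grab_frame(name): name is "scene" or "top"; returns a dict with "color" (384x512x3 uint8, red, green, blue), "K" (3x3 intrinsics, pixels), "rvec" (rotation vector, rad) and "tvec" (3), from world to camera coordinates, as OpenCV has them. Camera axes: x right, y down, z forward; pixel columns grow to the right and rows downward; lengths in mm; the calibration is good to about 2 mm. A picture is of the moment at which its call begins. There is no depth.
- job_done(): hands the job in, once; it reports no verdict.
The state is a dict: "time_s": time; "qpos": joint angles; "qvel": joint speeds; "effort": joint torques, N m; "ee_pos": TCP position; "ee_rot": TCP orientation; "force": force on the tool from outside, world axes, zero at the start; "torque": the same for the moment, N m; "gripper_width": finger opening in mm.
Only numpy, scipy, OpenCV 4.12 (cv2) and the standard library are available. Lean on these libraries where they do the work, as an engineer would, in place of code of your own. Each camera call takes 0.05 s, during which the arm holds its last target. There are 200 camera calls.

### The job

Put the four boat-shaped and oblong pastry tins away on the two wooden rests: the boat-shaped tins on the boat-shaped rest, the oblong tins on the oblong rest, on each the deep tin at the bottom and the shallow tin on top. Turn each tin so that it nests fully, level, in what is below it, and leave the round tin, nozzle, stamp and timer where they stand.

Things in the scene. Friction and masses are not known exactly. Their poses are not given: they have to be found in the camera images.
- boat_deep_mid (a point): Deep boat-shaped (pointed ends; sides parallel for 26 mm mid-length) steel tin, 110 x 52 mm, 40 mm high, 90 g, open side up. Lowest 10 mm: tapered foot (28 to 40 mm wide); above it upright 4 mm walls on the full outline. The foot sinks 10 mm into a like tin's mouth or rest (2 mm play a side) when turned alike (half turn is the same). Origin half-way up on the centre line; x along length, y across width, z up.
- boat_shallow_mid (a point): Shallow boat-shaped (pointed ends; sides parallel for 26 mm mid-length) steel tin, 110 x 52 mm, 24 mm high, 60 g, open side up. Lowest 10 mm: tapered foot (28 to 40 mm wide); above it upright 4 mm walls on the full outline. The foot sinks 10 mm into a like tin's mouth or rest (2 mm play a side) when turned alike (half turn is the same). Origin half-way up on the centre line; x along length, y across width, z up.
- oblong_deep_mid (a point): Deep oblong (cut corners) steel tin, 92 x 52 mm, 40 mm high, 90 g, open side up. Lowest 10 mm: tapered foot (28 to 40 mm wide); above it upright 4 mm walls on the full outline. The foot sinks 10 mm into a like tin's mouth or rest (2 mm play a side) when turned alike (half turn is the same). Origin half-way up on the centre line; x along length, y across width, z up.
- oblong_shallow_mid (a point): Shallow oblong (cut corners) steel tin, 92 x 52 mm, 24 mm high, 60 g, open side up. Lowest 10 mm: tapered foot (28 to 40 mm wide); above it upright 4 mm walls on the full outline. The foot sinks 10 mm into a like tin's mouth or rest (2 mm play a side) when turned alike (half turn is the same). Origin half-way up on the centre line; x along length, y across width, z up.
- boat_rest_top (a point): Fixed low boat-shaped wooden rest, 124 x 66 mm, 22 mm high, with a recess 12 mm deep in its top in the outline of the boat-shaped tins (102 x 44 mm at the mouth); a tin stands with its foot sunk 10 mm into it. This point: centre of the top face, 22 mm above the worktop; x along its length, y across its width, z up.
- oblong_rest_top (a point): Fixed low oblong wooden rest, 106 x 66 mm, 22 mm high, with a recess 12 mm deep in its top in the outline of the oblong tins (84 x 44 mm at the mouth); a tin stands with its foot sunk 10 mm into it. This point: centre of the top face, 22 mm above the worktop; x along its length, y across its width, z up.
- round_tin_mid (a point): round steel tartlet tin, 68 mm across, 30 mm high; origin half-way up on its axis. It does not belong to the job: leave it alone.
- nozzle: steel piping nozzle, a cone 26 mm across and 32 mm high, standing; origin at the centre of its underside. Leave it alone.
- wood_stamp: turned wooden stamp, 38 mm across and 55 mm high, standing; origin at the centre of its underside. Leave it alone.
- kitchen_timer: white kitchen timer lying flat, 62 x 66 x 20 mm; origin at the centre of its underside. Leave it alone.
There are look-alikes about, which are no part of the job. Leave any pink look-alike of the part that bears boat_deep_mid alone.

How it is judged:
By the outcome, as a careful person would: the job done as asked, in the order asked, and still so for the second after the job is handed in, with the robot touching nothing.
It also fails if it takes over 120 s, if anything falls off the work surface, if the arm or the gripper's body presses on something with over 40 N, if the wrist force passes 120 N, or if a joint passes its speed limit or range.

## Working session

There is one attempt and no reset: what is moved stays moved. The work goes in short steps, Python scripts to look and compute and a shell command to move; the robot and the scene stay as the last step left them, time stands still between calls to the robot, and variables do not carry over. Pictures are saved under pics/ and viewed, about 12 in all and at most 16, crops included, and the job is handed in when it is done.

```bash
mkdir -p pics
cat > h.py <<'E'
import numpy as np, cv2
from workcell import telemetry, viewer, env
def grab(n,save=None):
    f=viewer.grab_frame(n)
    if save: cv2.imwrite('pics/'+save,f['color'][:,:,::-1])
    return f
def ray(f,uv,z):
    R,_=cv2.Rodrigues(np.array(f['rvec'],float)); t=np.array(f['tvec'],float).ravel()
    c=-R.T@t; uv=np.atleast_2d(uv).astype(float)
    d=np.c_[uv,np.ones(len(uv))]@np.linalg.inv(f['K']).T@R
    return c+d*((z-c[2])/d[:,2])[:,None]
def proj(f,P):
    return cv2.projectPoints(np.atleast_2d(P).astype(float),np.array(f['rvec'],float),np.array(f['tvec'],float),np.array(f['K'],float),None)[0][:,0]
E
python3 - <<'E'
from h import *
a=grab('scene','s0.png');b=grab('top','t0.png')
for f in(a,b):
    R,_=cv2.Rodrigues(np.array(f['rvec'],float));print(-R.T@np.array(f['tvec']).ravel(),f['K'][0][0],R[2])
i=np.vstack([cv2.imread('pics/t0.png')]);cv2.imwrite('pics/t0b.png',cv2.resize(i,(800,600),interpolation=3))
cv2.imwrite('pics/s0b.png',cv2.resize(cv2.imread('pics/s0.png'),(800,600),interpolation=3))
print(telemetry.state())
E
```

```text
[-314.29704973  462.4949992   718.64705493] 490.19386801489406 [ 0.70512874 -0.46441627 -0.53582739]
[365.76295045 -96.78308641 933.1785232 ] 365.2444558988856 [ 0.18132422  0.01529034 -0.9833045 ]
{'time_s': 0.1, 'qpos': array([-6.66911233e+01,  1.83467657e+01,  8.96987411e+01, -5.00037460e-04,
        7.20442408e+01, -1.14530963e+00]), 'qvel': array([ 0.0553932 , -0.21498014, -0.16661184,  0.00656517,  0.01152371,
        0.02785825]), 'effort': array([-9.44836283e-04, -4.13332880e+01, -2.32508844e+01,  7.28461845e-02,
        4.21868975e-02, -5.02653040e-05]), 'ee_pos': array([ 237.86784039, -523.03081206,  232.22106273]), 'ee_rot': array([-1.79910261e+02, -1.31853444e-03,  2.44543399e+01]), 'force': array([-0.10677498,  0.60752629,  0.57438813]), 'torque': array([ 0.00813535, -0.00199917,  0.05216114]), 'gripper_width': 91.1675838079841}
```

View pics/t0b.png

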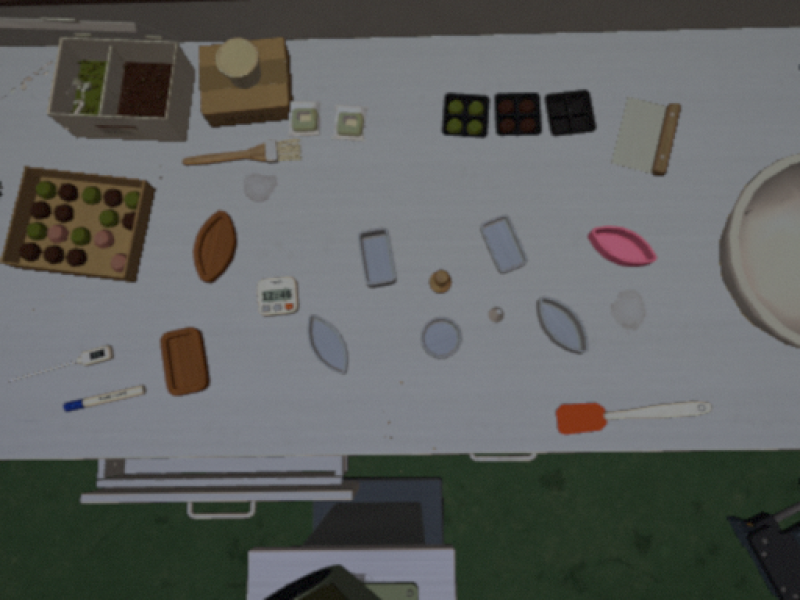

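View pics/s0b.png

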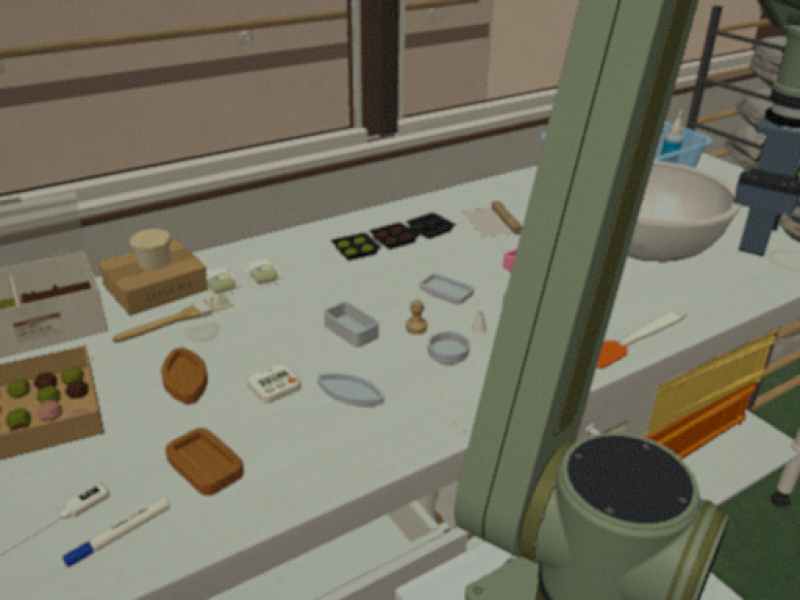

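The top view, in 800x600 pixels, shows:
- **Boat tins:** the steel boats are at (328,344) and (561,325). The pink look-alike is at (622,246) and is left alone.
- **Oblong tins:** they are at (378,258), which looks deep in the scene view, and (503,244), which looks shallow.
- **Rests:** the boat rest is at (215,246) and the oblong rest at (185,360).
- **Left alone:** round tin (441,338), stamp (440,281), nozzle (496,314), timer (278,296).

By description, the boats must be steel. The one at (328,344) looks shallow in the scene view, so (561,325) should be the deep one. I'll check this in a close crop.

Run:
```python
from h import *
t=cv2.imread('pics/t0.png')
# full-res px = 0.64*800-view px
C={'bA':(210,220),'bB':(359,208),'oA':(242,165),'oB':(322,156),'rb':(138,157),'ro':(118,230)}
rows=[]
for k,(x,y) in C.items():
    c=t[y-30:y+30,x-30:x+30]; rows.append(cv2.convertScaleAbs(cv2.resize(c,(260,260),interpolation=cv2.INTER_CUBIC),alpha=1.4))
    print(k,t[y,x],t[y-28,x-20])
cv2.imwrite('pics/c0.png',np.vstack([np.hstack(rows[:3]),np.hstack(rows[3:])]))
```

```text
bA [124 110 103] [ 87  95 103]
bB [127 114 107] [133 130 125]
oA [126 113 105] [136 131 128]
oB [125 113 106] [129 125 122]
rb [26 52 84] [132 128 125]
ro [25 52 84] [134 128 126]
```

View pics/c0.png

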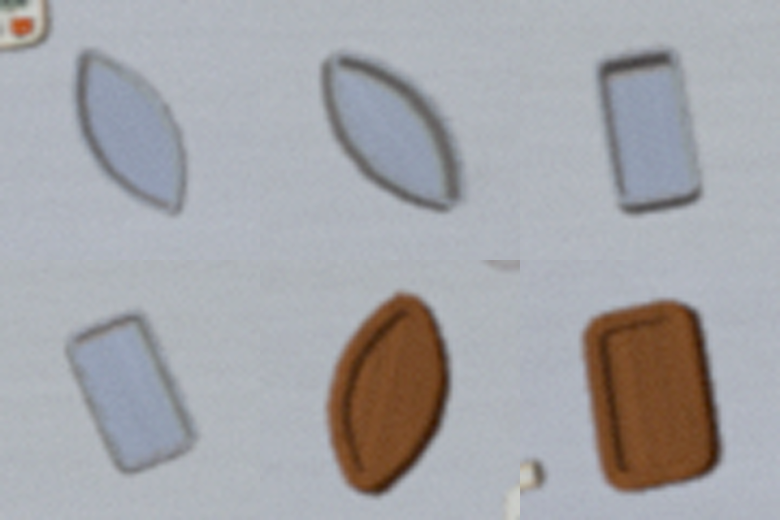

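Wall shading settles it: bA is shallow, bB deep, oA deep and oB shallow. Next I'll measure them with silhouettes, putting each hull centroid at mid-height of the upright part.

```bash
cat >> h.py <<'E'
Z={'bA':17,'bB':25,'oA':25,'oB':17,'rb':11,'ro':11}
def seg(f,uv,wood,r=32):
    im=f['color'].astype(float); im=cv2.GaussianBlur(im,(0,0),0.6)
    x,y=map(int,uv);x0,y0=max(x-r,0),max(y-r,0); c=cv2.resize(im[y0:y+r,x0:x+r],None,fx=4,fy=4,interpolation=cv2.INTER_CUBIC)
    R,G,B=c[...,0],c[...,1],c[...,2]
    bg=np.median(np.r_[c[:8].reshape(-1,3),c[-8:].reshape(-1,3)],0)
    m=(R-B>15) if wood else (((B-R)-(bg[2]-bg[0])>6)|(c.sum(2)<bg.sum()*0.88))
    m=cv2.morphologyEx(m.astype(np.uint8),cv2.MORPH_CLOSE,np.ones((9,9)))
    m=cv2.morphologyEx(m,cv2.MORPH_OPEN,np.ones((5,5)))
    cs,_=cv2.findContours(m,cv2.RETR_EXTERNAL,cv2.CHAIN_APPROX_NONE)
    q=np.array([(x-x0)*4.,(y-y0)*4.])
    k=min(cs,key=lambda k:-cv2.contourArea(k) if cv2.pointPolygonTest(k,q,False)>0 else 0)
    return (cv2.convexHull(k)[:,0]+.5)/4-.5+[x0,y0]
def meas(f,hull,z):
    P=ray(f,hull,z)[:,:2].astype(np.float32)
    M=cv2.moments(P.reshape(-1,1,2)); c=np.array([M['m10'],M['m01']])/M['m00']
    a=.5*np.degrees(np.arctan2(2*M['mu11'],M['mu20']-M['mu02']))
    ca,sa=np.cos(np.radians(a)),np.sin(np.radians(a))
    L=np.ptp(P@[ca,sa]);W=np.ptp(P@[-sa,ca])
    return c,a,L,W
E
python3 - <<'E'
from h import *
t=viewer.grab_frame('top');s=viewer.grab_frame('scene')
C={'bA':(210,220),'bB':(359,208),'oA':(242,165),'oB':(322,156),'rb':(138,157),'ro':(118,230)}
S={'bA':(224,249),'oA':(225,208),'oB':(286,185),'rb':(118,240),'ro':(131,295)}
for k in C:
    c,a,L,W=meas(t,seg(t,C[k],k[0]=='r'),Z[k]); print(k,'top',c.round(1),round(a,1),round(L),round(W))
    if k in S:
        c,a,L,W=meas(s,seg(s,S[k],k[0]=='r'),Z[k]); print(k,'scn',c.round(1),round(a,1),round(L),round(W))
E
```

```text
bA top [466.6  34.9] 31.9 113 54
bA scn [466.8  36.1] 21.6 117 67
bB top [ 489.3 -340. ] 37.5 112 62
oA top [606.4 -46.5] 9.2 101 53
oA scn [607.2 -45.7] -5.4 136 82
oB top [ 627.5 -255.2] 18.9 96 57
oB scn [ 627.  -253.4] 7.3 111 79
rb top [636.2 228.6] -9.5 126 71
rb scn [638.5 228.1] -12.8 156 70
ro top [444.  269.6] 12.8 108 71
ro scn [446.3 269.1] 5.8 132 81
```

All centres and sizes agree with the description, and the two views agree to about 2 mm. First I go above the deep boat (489,-340, yaw 37.5). This helper converts a target into tool-axis shifts.

```bash
cat > go.py <<'E'
import sys;from h import *
x,y,z,yaw=map(float,sys.argv[1:5]);s=telemetry.state();p=s['ee_pos'];a=np.radians(s['ee_rot'][2])
d=np.array([x,y,z])-p;ca,sa=np.cos(a),np.sin(a)
print('t',s['time_s'],'p',p.round(1),'rpy',s['ee_rot'].round(1),'w',round(s['gripper_width'],1),'F',s['force'].round(1),'q6',s['qpos'][5].round(0))
print('tool shift cm',(np.array([d[0]*ca+d[1]*sa,d[0]*sa-d[1]*ca,-d[2]])/10).round(2),'turn',round((s['ee_rot'][2]-yaw+180)%360-180,1))
E
python3 go.py 489.3 -340 180 37.5
```

```text
t 0.2 p [ 237.9 -523.2  232.4] rpy [-179.9    0.    24.5] w 91.2 F [0.5 0.1 0.9] q6 -1.0
tool shift cm [30.47 -6.27  5.24] turn -13.0
```

```bash
python3 -m jog '[[[5,-1,0.8],0,0.85],[[5,-1,0.8],0,0.85],[[5,-1,0.8],0,0.85],[[5,-1,0.8],0,0.85],[[5,-1,0.8],0,0.85],[[5,-1,0.8],0,0.85],[[0,0,0],-6.5,0.85],[[0,0,0],-6.5,0.85],[[0,0,0],0,0.85]]' 20; python3 go.py 489.3 -340 60 37.5
```

```text
time_s: 1.32
ee_pos: [494.0, -339.0, 180.3]
ee_rot: [-179.8, 0.1, 37.7]
force: [-0.3, -0.2, 0.4]
gripper_width: 77.4
t 1.325 p [ 494.  -339.   180.3] rpy [-1.798e+02  1.000e-01  3.770e+01] w 77.4 F [-0.3 -0.2  0.4] q6 17.0
tool shift cm [-0.43 -0.21 12.03] turn 0.2
```

```bash
python3 -m jog '[[[-0.4,-0.2,3],0,0.85],[[0,0,3],0,0.85],[[0,0,3],0,0.85],[[0,0,0],0,0.85]]'
python3 - <<'E'
from h import *
s=grab('scene','s1.png'); u=proj(s,[489,-340,25])[0].astype(int);print(u)
i=cv2.imread('pics/s1.png')[u[1]-60:u[1]+60,u[0]-80:u[0]+80];cv2.imwrite('pics/s1c.png',cv2.resize(i,None,fx=4,fy=4,interpolation=2))
E
```

```text
time_s: 1.82
ee_pos: [489.2, -340.9, 89.0]
ee_rot: [-180.0, 0.0, 37.2]
force: [-0.4, -0.3, 1.3]
gripper_width: 77.7
[342 195]
```

View pics/s1c.png

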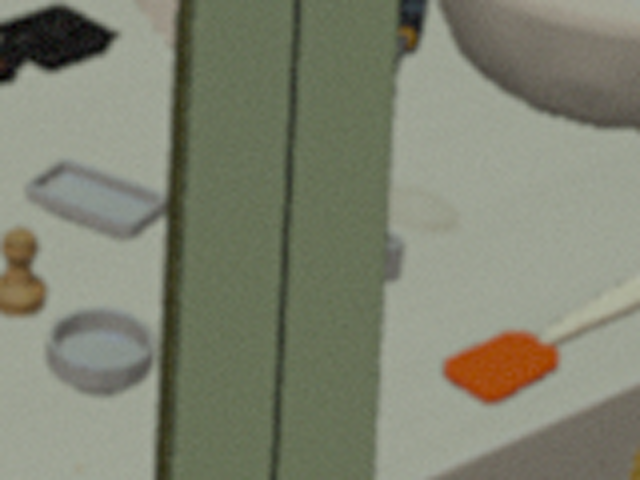

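The arm hides the boat in this crop. Only the end of its wall shows, at about (395,258), and it stands deep-high. The top measurement is good enough to grasp on: the jaws centre the tin and the width will confirm it.

```bash
python3 -m jog '[[[0,0,2],0,0.85],[[0,0,2],0,0.85],[[0,0,1.2],0,0.85],[[0,0,0],0,0.85],[[0,0,0],0,0.4],[[0,0,0],0,0.4],[[0,0,0],0,0.4],[[0,0,0],0,0.4]]' 15;  python3 go.py 489.3 -340 37 37.5
```

```text
time_s: 2.88
ee_pos: [495.4, -346.1, 46.6]
ee_rot: [178.9, -0.3, 37.0]
force: [0.1, -0.9, -1.3]
gripper_width: 52.3
t 2.875 p [ 495.4 -346.1   46.6] rpy [178.9  -0.3  37. ] w 52.3 F [ 0.1 -0.9 -1.3] q6 17.0
tool shift cm [-0.13 -0.85  0.96] turn -0.5
```

```bash
python3 -m jog '[[[0,0,0],0,0.4],[[0,0,0],0,0.4]]' 20;  python3 go.py 489.3 -340 37 37.5
python3 - <<'E'
from h import *
t=grab('top','t1.png');s=grab('scene','s1d.png')
a=cv2.imread('pics/t1.png')[158:258,299:419];b=cv2.imread('pics/s1d.png')[145:245,290:410]
cv2.imwrite('pics/t1c.png',cv2.resize(np.hstack([a,b]),None,fx=3.3,fy=3.3,interpolation=2))
E
```

```text
time_s: 3.12
ee_pos: [495.5, -346.1, 46.5]
ee_rot: [178.9, -0.3, 37.0]
force: [-0.2, -0.0, -1.4]
gripper_width: 52.1
t 3.125 p [ 495.5 -346.1   46.5] rpy [178.9  -0.3  37. ] w 52.1 F [-0.2 -0.  -1.4] q6 17.0
tool shift cm [-0.12 -0.86  0.95] turn -0.5
```

View pics/t1c.png

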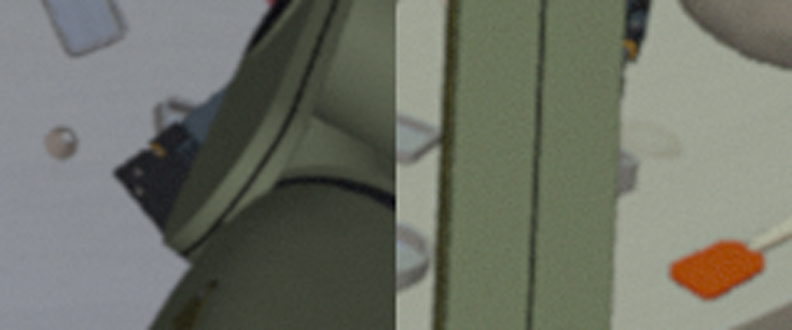

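```bash
python3 -m jog '[[[0,0,-2],0,0.4],[[0,0,-4],0,0.4],[[0,0,-4],0,0.4],[[0,0,-4],0,0.4],[[0,0,0],0,0.4]]' 20;  python3 go.py 489.3 -340 160 37.5; python3 -m jog '[[[-4,4,0],0,0.4],[[-4,5,0],0,0.4],[[-4,5,0],0,0.4],[[-4,5,0],0,0.4],[[0,0,0],0,0.4]]'
python3 - <<'E'
from h import *
t=grab('top','t2.png');s=grab('scene','s2.png');p=telemetry.state()['ee_pos'];print(p,telemetry.state()['gripper_width'])
a=cv2.imread('pics/t2.png')[120:300,270:450]
u=proj(s,p)[0].astype(int);print(u);b=cv2.imread('pics/s2.png');b=b[max(u[1]-90,0):][:180,max(min(u[0]-90,332),0):][:,:180]
cv2.imwrite('pics/t2c.png',cv2.resize(np.hstack([a,b]),None,fx=2.2,fy=2.2,interpolation=2))
E
```

```text
time_s: 3.85
ee_pos: [492.9, -344.2, 189.4]
ee_rot: [179.1, -0.3, 37.0]
force: [-0.1, 0.8, -0.7]
gripper_width: 52.5
t 3.85 p [ 492.9 -344.2  189.4] rpy [179.1  -0.3  37. ] w 52.5 F [-0.1  0.8 -0.7] q6 17.0
tool shift cm [-0.04 -0.55  2.94] turn -0.5
time_s: 4.47
ee_pos: [477.7, -591.6, 182.6]
ee_rot: [179.7, -0.3, 37.1]
force: [-0.2, 1.7, -0.4]
gripper_width: 52.4
[ 478.72731734 -587.58800209  183.67590823] 51.85943443213439
[420 122]
```

View pics/t2c.png

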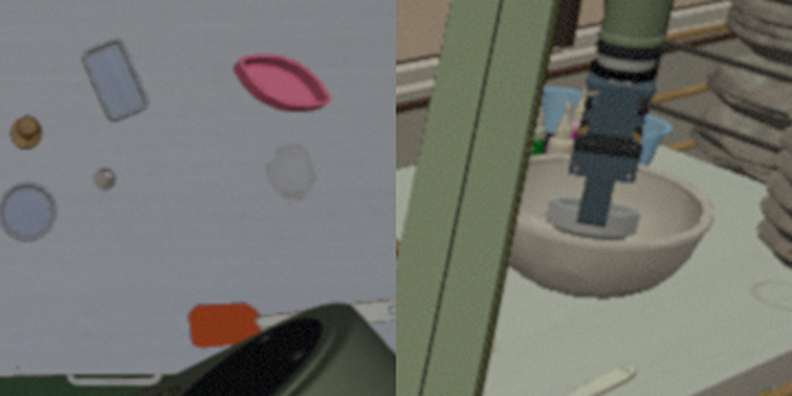

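The deep boat is held level between the jaws, at about (594,215) in the crop's right half. The tin and gripper both shifted by (+6,-6) mm at the grasp, so the along-tin offset from the TCP is about -1 mm. Next I'll carry it to the boat rest.

```bash
python3 go.py 637 228.4 170 -9.5
```

```text
t 4.575 p [ 478.7 -587.6  183.7] rpy [179.8  -0.3  37.3] w 51.9 F [ 0.7 -0.4 -1.6] q6 1.0
tool shift cm [ 62.03 -55.33   1.37] turn 46.8
```

```bash
python3 -m jog '[[[2.5,-2.5,0],0,0.4],[[3.9,-3.5,0],0,0.4],[[3.9,-3.5,0],0,0.4],[[3.9,-3.5,0],0,0.4],[[3.9,-3.5,0],0,0.4],[[3.9,-3.5,0],0,0.4],[[3.9,-3.5,0],0,0.4],[[3.9,-3.5,0],0,0.4],[[3.9,-3.5,0],0,0.4],[[0,0,0],0,0.4]]' 25; python3 go.py 637 228.4 170 -9.5
```

```text
time_s: 5.82
ee_pos: [555.5, -107.3, 184.5]
ee_rot: [-179.6, -0.5, 38.1]
force: [-2.0, -0.2, 0.8]
gripper_width: 52.0
t 5.825 p [ 555.5 -107.3  184.5] rpy [-179.6   -0.5   38.1] w 52.0 F [-2.  -0.2  0.8] q6 39.0
tool shift cm [ 27.14 -21.38   1.45] turn 47.6
```

```bash
python3 -m jog '[[[3.8,-3,0.2],0,0.4],[[3.8,-3,0.2],0,0.4],[[3.8,-3,0.2],0,0.4],[[3.8,-3,0.2],0,0.4],[[3.8,-3,0.2],0,0.4],[[3.8,-3,0.2],0,0.4],[[3.8,-3,0.2],0,0.4],[[0,0,0],0,0.4]]'; python3 -m jog '[[[0,0,0],9.5,0.4],[[0,0,0],9.5,0.4],[[0,0,0],9.5,0.4],[[0,0,0],9.5,0.4],[[0,0,0],9.5,0.4],[[0,0,0],0,0.4]]'; python3 go.py 637 228.4 100 -9.5
```

```text
time_s: 6.82
ee_pos: [628.3, 232.5, 173.3]
ee_rot: [-179.7, -0.3, 38.4]
force: [0.3, -1.3, -0.4]
gripper_width: 52.4
time_s: 7.58
ee_pos: [622.3, 225.3, 173.0]
ee_rot: [-180.0, 0.3, -10.6]
force: [0.3, 1.1, -1.4]
gripper_width: 51.9
t 7.575 p [622.3 225.3 173. ] rpy [-180.     0.3  -10.6] w 51.9 F [ 0.3  1.1 -1.4] q6 119.0
tool shift cm [ 1.39 -0.57  7.3 ] turn -1.1
```

```bash
python3 -m jog '[[[1.4,-0.5,3.5],-1,0.4],[[0,0,3.5],0,0.4],[[0.1,0,0.5],0,0.4],[[0,0,0],0,0.4],[[0,0,0],0,0.4]]'; python3 go.py 638 228.2 68 -9.5;  python3 - <<'E'
from h import *
t=grab('top','t3.png');s=grab('scene','s3.png');p=telemetry.state()['ee_pos']
u=proj(t,p)[0].astype(int);v=proj(s,p)[0].astype(int);print(u,v)
a=cv2.imread('pics/t3.png')[u[1]-45:u[1]+45,u[0]-45:u[0]+45];b=cv2.imread('pics/s3.png')[v[1]-25:v[1]+65,v[0]-45:v[0]+45]
cv2.imwrite('pics/t3c.png',cv2.resize(np.hstack([a,b]),None,fx=4.4,fy=4.4,interpolation=2))
E
```

```text
time_s: 8.2
ee_pos: [638.2, 225.1, 100.3]
ee_rot: [-179.9, 0.1, -9.0]
force: [0.0, 0.5, -0.6]
gripper_width: 52.0
t 8.2 p [638.2 225.1 100.3] rpy [-1.799e+02  1.000e-01 -9.000e+00] w 52.0 F [ 0.   0.5 -0.6] q6 117.0
tool shift cm [-0.07 -0.3   3.23] turn 0.5
[125 145] [113 207]
```

View pics/t3c.png

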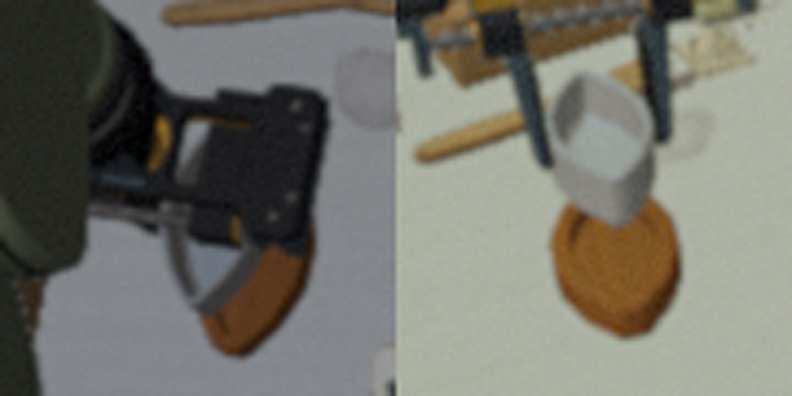

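The scene half shows the tin over the rest, turned alike. The tin's near end is about (618,226) and the rest's near tip about (628,318). I'll compare those by rays.

Run:
```python
from h import *
s=viewer.grab_frame('scene'); t=viewer.grab_frame('top')
f=lambda x,y:((x-396)/4.4+68-.4,y/4.4+182-.4)
g=lambda x,y:(x/4.4+80-.4,y/4.4+100-.4)
p=telemetry.state()['ee_pos'];a=np.radians(-9.3);ex=np.array([np.cos(a),np.sin(a)]);ey=np.array([np.sin(a),-np.cos(a)])
for n,F,uv,z in [('rest tip s',s,f(628,318),22),('tin shoulder tip s',s,f(618,226),63.7),('rest tip t',t,g(240,356),0),('tin tip t rim',t,g(195,310),93)]:
    P=ray(F,[uv],z)[0,:2]
    print(n,P.round(1),'rel tcp tool',((P-p[:2])@ex).round(1),((P-p[:2])@ey).round(1))
h=seg(s,(v:=proj(s,[600,232,15])[0]).astype(int),True);print(h[np.argmax(h[:,1])])
```

```text
rest tip s [567. 245.] rel tcp tool -73.4 -8.1
tin shoulder tip s [587.9 236.9] rel tcp tool -51.4 -3.5
rest tip t [575.9 236.9] rel tcp tool -63.3 -1.5
tin tip t rim [580.9 229.3] rel tcp tool -57.1 5.2
[119.625 259.125]
```

The estimates scatter by about 3 mm, but the tapered foot takes up to 8 mm at entry. I'll lower it so the foot is inside, release it and look.

```bash
python3 -m jog '[[[-0.1,-0.3,1.5],0.5,0.4],[[0,0,1.5],0,0.4],[[0,0,0],0,0.4],[[0,0,0],0,0.4]]' 15; python3 go.py 638 228.2 60 -9.5
```

```text
time_s: 8.9
ee_pos: [637.0, 228.7, 67.4]
ee_rot: [-179.9, 0.1, -9.5]
force: [-0.4, 0.3, -0.6]
gripper_width: 51.9
t 8.9 p [637.  228.7  67.4] rpy [-1.799e+02  1.000e-01 -9.500e+00] w 51.9 F [-0.4  0.3 -0.6] q6 118.0
tool shift cm [0.1  0.04 0.74] turn -0.0
```

```bash
python3 -m jog '[[[0.1,0,0.5],0,0.4],[[0,0,0.4],0,0.4],[[0,0,0.2],0,0.4],[[0,0,0],0,0.4]]' 8; python3 go.py 638 228.2 60 -9.5
```

```text
time_s: 9.4
ee_pos: [637.3, 227.8, 57.4]
ee_rot: [180.0, 0.2, -9.6]
force: [-1.3, -1.1, 0.3]
gripper_width: 51.7
t 9.4 p [637.3 227.8  57.4] rpy [180.    0.2  -9.6] w 51.7 F [-1.3 -1.1  0.3] q6 118.0
tool shift cm [ 0.07 -0.05 -0.26] turn -0.1
```

```bash
python3 -m jog '[[[0,0,0.2],0,0.4],[[0,0,0],0,0.4]]'; python3 -m jog '[[[0,0,0],0,0.6],[[0,0,0],0,0.75],[[0,0,0],0,0.85],[[0,0,-1],0,0.85],[[0,0,-3],0,0.85],[[0,0,-4],0,0.85],[[0,0,-4],0,0.85],[[0,0,0],0,0.85]]'; python3 go.py 606.4 -46.5 170 9.2
```

```text
time_s: 9.65
ee_pos: [637.5, 227.9, 56.3]
ee_rot: [-180.0, 0.1, -9.6]
force: [-0.6, -0.3, 0.7]
gripper_width: 52.0
time_s: 10.65
ee_pos: [639.6, 228.9, 181.6]
ee_rot: [-179.8, -0.1, -9.5]
force: [0.4, 0.5, 0.3]
gripper_width: 77.8
t 10.65 p [639.6 228.9 181.6] rpy [-1.798e+02 -1.000e-01 -9.500e+00] w 77.8 F [0.4 0.5 0.3] q6 118.0
tool shift cm [ 1.29 27.7   1.16] turn -18.7
```

Next is the deep oblong. I'll move over it and check the deep boat from there.

```bash
python3 -m jog '[[[0.2,4.5,0],0,0.85],[[0.2,4.6,0.2],0,0.85],[[0.2,4.6,0.2],0,0.85],[[0.2,4.6,0.2],0,0.85],[[0.2,4.6,0.2],0,0.85],[[0.2,4.6,0.2],0,0.85],[[0,0,0],-9.3,0.85],[[0,0,0],-9.3,0.85],[[0,0,0],0,0.85]]'; python3 go.py 606.4 -46.5 80 9.2;  python3 - <<'E'
from h import *
t=grab('top','t4.png');s=grab('scene','s4.png')
u=proj(t,[637,228,40])[0].astype(int);v=proj(s,[637,228,40])[0].astype(int);print(u,v)
a=cv2.imread('pics/t4.png')[u[1]-40:u[1]+40,u[0]-40:u[0]+40];b=cv2.imread('pics/s4.png')[v[1]-40:v[1]+40,v[0]-40:v[0]+40]
cv2.imwrite('pics/t4c.png',cv2.resize(np.hstack([a,b]),None,fx=5,fy=5,interpolation=2))
E
```

```text
time_s: 11.78
ee_pos: [601.5, -52.8, 164.9]
ee_rot: [-179.7, 0.3, 9.6]
force: [0.6, 0.7, 0.3]
gripper_width: 77.9
t 11.775 p [601.5 -52.8 164.9] rpy [-179.7    0.3    9.6] w 77.9 F [0.6 0.7 0.3] q6 74.0
tool shift cm [ 0.59 -0.54  8.49] turn 0.4
[133 153] [115 229]
```

View pics/t4c.png

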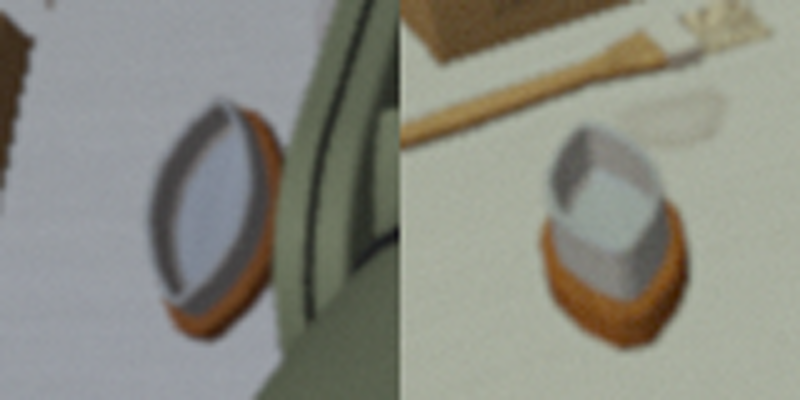

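The deep boat sits in the rest and looks level, with an even wood margin. Now I'll descend on the deep oblong in steps, watching for contact.

```bash
python3 -m jog '[[[0.6,-0.5,3],0.4,0.85],[[0,0,3],0,0.85],[[0,0,2.2],0,0.85],[[0,0,0],0,0.85]]'; python3 go.py 606.4 -46.5 37 9.2
```

```text
time_s: 12.38
ee_pos: [607.2, -44.7, 81.4]
ee_rot: [-179.8, 0.1, 8.8]
force: [0.1, -0.6, 0.7]
gripper_width: 77.9
t 12.375 p [607.2 -44.7  81.4] rpy [-1.798e+02  1.000e-01  8.800e+00] w 77.9 F [ 0.1 -0.6  0.7] q6 76.0
tool shift cm [-0.11  0.16  4.44] turn -0.4
```

```bash
python3 -m jog '[[[0,0,1.5],0,0.85],[[0,0,1.5],0,0.85],[[0,0,0.8],0,0.85],[[0,0,0],0,0.85]]'; python3 go.py 606.4 -46.5 37 9.2
```

```text
time_s: 12.88
ee_pos: [608.5, -44.4, 42.8]
ee_rot: [-179.8, -0.1, 8.7]
force: [-0.7, 0.1, 0.1]
gripper_width: 77.4
t 12.875 p [608.5 -44.4  42.8] rpy [-1.798e+02 -1.000e-01  8.700e+00] w 77.4 F [-0.7  0.1  0.1] q6 76.0
tool shift cm [-0.24  0.18  0.58] turn -0.5
```

```bash
python3 -m jog '[[[-0.2,0.2,0.5],-0.5,0.85],[[0,0,0],0,0.7],[[0,0,0],0,0.5],[[0,0,0],0,0.4],[[0,0,0],0,0.4],[[0,0,0],0,0.4]]' 15; python3 go.py 606.4 -46.5 37 9.2
```

```text
time_s: 13.62
ee_pos: [607.5, -47.0, 38.6]
ee_rot: [-179.8, -0.2, 9.2]
force: [-0.4, 0.8, -1.0]
gripper_width: 52.0
t 13.625 p [607.5 -47.   38.6] rpy [-179.8   -0.2    9.2] w 52.0 F [-0.4  0.8 -1. ] q6 75.0
tool shift cm [-0.1  -0.06  0.16] turn 0.0
```

```bash
python3 -m jog '[[[0,0,-2],0,0.4],[[0,0,-4],0,0.4],[[0,0,-4],0,0.4],[[0,0,-2],0,0.4],[[0,0,0],0,0.4]]' 25; python3 go.py 446 269.6 150 12.5
```

```text
time_s: 14.25
ee_pos: [606.6, -47.3, 161.0]
ee_rot: [-179.8, -0.1, 9.2]
force: [-0.0, 0.9, -1.5]
gripper_width: 51.9
t 14.25 p [606.6 -47.3 161. ] rpy [-1.798e+02 -1.000e-01  9.200e+00] w 51.9 F [-0.   0.9 -1.5] q6 75.0
tool shift cm [-10.76 -33.86   1.1 ] turn -3.3
```

```bash
python3 -m jog '[[[-1,-3.2,0],0,0.4],[[-1.4,-4.3,0],0,0.4],[[-1.4,-4.3,0],0,0.4],[[-1.4,-4.3,0],0,0.4],[[-1.4,-4.3,0],0,0.4],[[-1.4,-4.3,0],0,0.4],[[-1.4,-4.3,0],0,0.4],[[-1,-3.2,0],0,0.4],[[0,0,0],0,0.4],[[0,0,0],0,0.4]]' ; python3 go.py 446 269.6 90 12.5
```

```text
time_s: 15.5
ee_pos: [442.1, 260.2, 149.3]
ee_rot: [180.0, 1.0, 9.1]
force: [0.2, -0.4, -0.3]
gripper_width: 52.0
t 15.5 p [442.1 260.2 149.3] rpy [180.    1.    9.1] w 52.0 F [ 0.2 -0.4 -0.3] q6 110.0
tool shift cm [ 0.54 -0.87  5.93] turn -3.4
```

```bash
python3 -m jog '[[[0.5,-0.9,2.5],-3.4,0.4],[[0,0,2.5],0,0.4],[[0,0,1.5],0,0.4],[[0,0,0],0,0.4],[[0,0,0],0,0.4]]' ; python3 go.py 446 269.6 60 12.5
python3 - <<'E'
from h import *
t=grab('top','t5.png');s=grab('scene','s5.png');p=telemetry.state()['ee_pos']
u=proj(t,p)[0].astype(int);v=proj(s,p)[0].astype(int);print(u,v)
a=cv2.imread('pics/t5.png')[u[1]-45:u[1]+45,u[0]-45:u[0]+45];b=cv2.imread('pics/s5.png')[v[1]-35:v[1]+55,v[0]-45:v[0]+45]
cv2.imwrite('pics/t5c.png',cv2.resize(np.hstack([a,b]),None,fx=4.4,fy=4.4,interpolation=2))
E
```

```text
time_s: 16.12
ee_pos: [447.2, 265.0, 81.5]
ee_rot: [180.0, 1.1, 12.3]
force: [0.2, -0.4, -0.0]
gripper_width: 51.4
t 16.125 p [447.2 265.   81.5] rpy [180.    1.1  12.3] w 51.4 F [ 0.2 -0.4 -0. ] q6 107.0
tool shift cm [-0.02 -0.48  2.15] turn -0.2
[107 226] [127 266]
```

View pics/t5c.png

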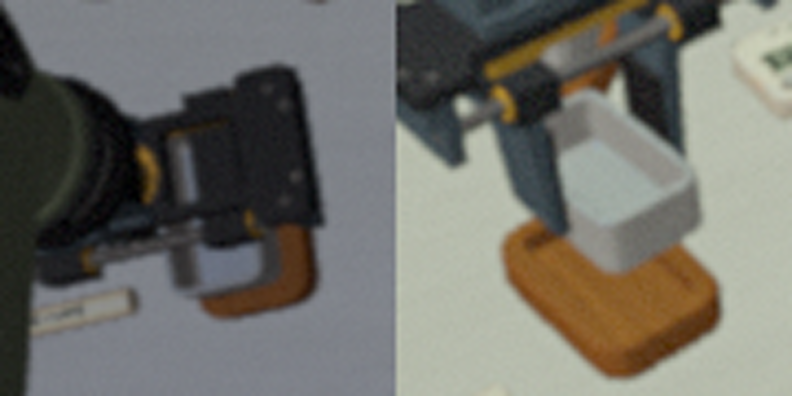

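The oblong tin is above its rest, aligned in yaw, at about (625,185) in the scene half. I'll correct y by 5 mm and lower it.

```bash
python3 -m jog '[[[0,-0.5,0],-0.2,0.4],[[0,0,1.2],0,0.4],[[0,0,0],0,0.4],[[0,0,0],0,0.4]]' 15; python3 go.py 446 269.6 50.6 12.5
```

```text
time_s: 16.73
ee_pos: [446.3, 270.9, 70.0]
ee_rot: [-180.0, 0.9, 12.5]
force: [0.3, 0.2, -1.1]
gripper_width: 52.1
t 16.725 p [446.3 270.9  70. ] rpy [-180.     0.9   12.5] w 52.1 F [ 0.3  0.2 -1.1] q6 107.0
tool shift cm [-0.06  0.12  1.94] turn 0.0
```

```bash
python3 -m jog '[[[0,0.1,1],0,0.4],[[0,0,0.6],0,0.4],[[0,0,0.3],0,0.4],[[0,0,0],0,0.4]]' 8; python3 go.py 446 269.6 50.6 12.5
```

```text
time_s: 17.23
ee_pos: [446.1, 269.8, 49.9]
ee_rot: [-180.0, 0.9, 12.5]
force: [-0.0, -1.1, 1.4]
gripper_width: 52.1
t 17.225 p [446.1 269.8  49.9] rpy [-180.     0.9   12.5] w 52.1 F [-0.  -1.1  1.4] q6 107.0
tool shift cm [-0.01  0.01 -0.07] turn 0.0
```

```bash
python3 -m jog '[[[0,0,0],0,0.6],[[0,0,0],0,0.75],[[0,0,0],0,0.85],[[0,0,-1],0,0.85],[[0,0,-3],0,0.85],[[0,0,-4],0,0.85],[[0,0,-2],0,0.85],[[0,0,0],0,0.85]]'; python3 go.py 466.7 35.3 150 31.9
```

```text
time_s: 18.23
ee_pos: [448.4, 270.3, 155.4]
ee_rot: [-179.9, 0.8, 12.5]
force: [0.0, -1.0, 0.8]
gripper_width: 77.4
t 18.225 p [448.4 270.3 155.4] rpy [-179.9    0.8   12.5] w 77.4 F [ 0.  -1.   0.8] q6 107.0
tool shift cm [-3.3  23.34  0.54] turn -19.4
```

```bash
python3 -m jog '[[[-0.6,4.2,0],0,0.85],[[-0.6,4.2,0.2],0,0.85],[[-0.6,4.2,0.2],0,0.85],[[-0.6,4.2,0.2],0,0.85],[[-0.6,4.2,0],0,0.85],[[-0.3,2.2,0],0,0.85],[[0,0,0],-9.7,0.85],[[0,0,0],-9.7,0.85],[[0,0,0],0,0.85]]'; python3 go.py 466.7 35.3 80 31.9;  python3 - <<'E'
from h import *
t=grab('top','t6.png');s=grab('scene','s6.png');L=[]
for n,f,P in (('t6',t,[637,228,40]),('s6',s,[637,228,40]),('t6',t,[446,269,40]),('s6',s,[446,269,40])):
    u=proj(f,P)[0].astype(int);print(u);L.append(cv2.resize(cv2.imread(f'pics/{n}.png')[u[1]-35:u[1]+35,u[0]-35:u[0]+35],(300,300),interpolation=2))
cv2.imwrite('pics/t6c.png',np.vstack([np.hstack(L[:2]),np.hstack(L[2:])]))
E
```

```text
time_s: 19.35
ee_pos: [462.5, 28.8, 142.6]
ee_rot: [-179.4, 1.3, 32.4]
force: [-0.0, -0.8, 0.1]
gripper_width: 77.6
t 19.35 p [462.5  28.8 142.6] rpy [-179.4    1.3   32.4] w 77.6 F [-0.  -0.8  0.1] q6 60.0
tool shift cm [ 0.71 -0.33  6.26] turn 0.5
[133 153]
[115 229]
[113 228]
[128 283]
```

View pics/t6c.png

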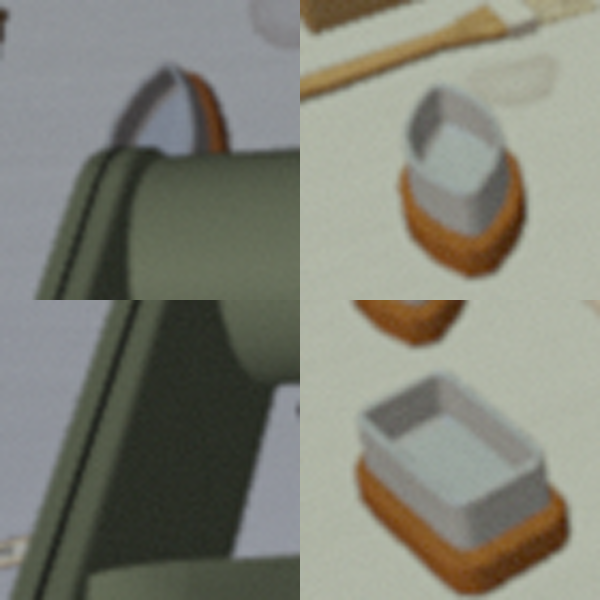

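Both deep tins sit shoulder-down on their rests. Now the shallow boat: I want the TCP at about 32 mm, with the tips at 13 mm, above the shoulder.

```bash
python3 -m jog '[[[0.7,-0.3,3],0.5,0.85],[[0,0,3],0,0.85],[[0,0,1],0,0.85],[[0,0,0],0,0.85],[[0,0,0],0,0.85]]'; python3 go.py 466.7 35.3 32.5 31.9
```

```text
time_s: 20.08
ee_pos: [467.0, 35.9, 72.3]
ee_rot: [-179.5, 1.1, 31.5]
force: [0.4, -0.3, -0.6]
gripper_width: 77.5
t 20.075 p [467.   35.9  72.3] rpy [-179.5    1.1   31.5] w 77.5 F [ 0.4 -0.3 -0.6] q6 62.0
tool shift cm [-0.05  0.04  3.98] turn -0.4
```

```bash
python3 -m jog '[[[0,0,1.5],0,0.85],[[0,0,1.2],0,0.85],[[0,0,0.8],0,0.85],[[0,0,0],0,0.85],[[0,0,0],0,0.85]]'; python3 go.py 466.7 35.3 32.5 31.9
```

```text
time_s: 20.7
ee_pos: [469.1, 36.0, 39.1]
ee_rot: [-179.7, 0.7, 31.5]
force: [1.1, -0.3, 0.1]
gripper_width: 77.4
t 20.7 p [469.1  36.   39.1] rpy [-179.7    0.7   31.5] w 77.4 F [ 1.1 -0.3  0.1] q6 62.0
tool shift cm [-0.24 -0.07  0.66] turn -0.4
```

```bash
python3 -m jog '[[[-0.2,0,0.6],-0.4,0.85],[[0,0,0],0,0.85],[[0,0,0],0,0.7],[[0,0,0],0,0.5],[[0,0,0],0,0.4],[[0,0,0],0,0.4],[[0,0,0],0,0.4]]' 15; python3 go.py 466.7 35.3 32.5 31.9
```

```text
time_s: 21.58
ee_pos: [467.6, 34.9, 33.3]
ee_rot: [-179.7, 0.6, 31.9]
force: [0.2, 0.6, -0.5]
gripper_width: 52.0
t 21.575 p [467.6  34.9  33.3] rpy [-179.7    0.6   31.9] w 52.0 F [ 0.2  0.6 -0.5] q6 61.0
tool shift cm [-0.05 -0.09  0.08] turn -0.0
```

```bash
python3 -m jog '[[[0,0,-2],0,0.4],[[0,0,-4],0,0.4],[[0,0,-4],0,0.4],[[0,0,-2.5],0,0.4],[[0,0,0],0,0.4]]' 25; python3 go.py 637.3 228 150 -9.5
```

```text
time_s: 22.2
ee_pos: [468.5, 35.1, 161.1]
ee_rot: [-179.7, 0.7, 31.9]
force: [-0.0, 0.2, -0.6]
gripper_width: 52.1
t 22.2 p [468.5  35.1 161.1] rpy [-179.7    0.7   31.9] w 52.1 F [-0.   0.2 -0.6] q6 61.0
tool shift cm [24.52 -7.46  1.11] turn 41.4
```

```bash
python3 -m jog '[[[3,-0.9,0],0,0.4],[[4.3,-1.3,0],0,0.4],[[4.3,-1.3,0],0,0.4],[[4.3,-1.3,0],0,0.4],[[4.3,-1.3,0],0,0.4],[[3.3,-1,0],0,0.4],[[0,0,0],0,0.4]]';  python3 -m jog '[[[0,0,0],8,0.4],[[0,0,0],8,0.4],[[0,0,0],8,0.4],[[0,0,0],8,0.4],[[0,0,0],8,0.4],[[0,0,0],0,0.4],[[0,0,0],0,0.4]]'; python3 go.py 637.3 228 105 -9.5
```

```text
time_s: 23.08
ee_pos: [629.5, 223.2, 143.3]
ee_rot: [-179.4, 1.8, 31.8]
force: [-1.3, -0.3, -0.7]
gripper_width: 51.7
time_s: 23.95
ee_pos: [620.8, 216.7, 132.2]
ee_rot: [178.5, 2.9, -9.5]
force: [0.3, 0.2, -0.1]
gripper_width: 51.6
t 23.95 p [620.8 216.7 132.2] rpy [178.5   2.9  -9.5] w 51.6 F [ 0.3  0.2 -0.1] q6 118.0
tool shift cm [ 1.44 -1.39  2.72] turn 0.0
```

The tool has drifted about 3° off vertical over the fast moves. Earlier descents reduced that, so I'll go down gently and check.

```bash
python3 -m jog '[[[0.7,-0.7,0.2],0,0.4],[[0.7,-0.7,0.2],0,0.4],[[0,0,1],0,0.4],[[0,0,0.6],0,0.4],[[0,0,0],0,0.4],[[0,0,0],0,0.4]]'; python3 go.py 637.3 228 95 -9.5
```

```text
time_s: 24.7
ee_pos: [636.4, 228.5, 108.3]
ee_rot: [178.5, 3.0, -9.3]
force: [-0.1, -0.4, -1.0]
gripper_width: 51.6
t 24.7 p [636.4 228.5 108.3] rpy [178.5   3.   -9.3] w 51.6 F [-0.1 -0.4 -1. ] q6 118.0
tool shift cm [0.1  0.03 1.33] turn 0.2
```

```bash
python3 -m jog '[[[0,0,-1.5],0,0.4],[[0,0,-1],0,0.4],[[0,0,0],-8,0.4],[[0,0,0],-8,0.4],[[0,0,0],-8,0.4],[[0,0,0],-8,0.4],[[0,0,0],-8,0.4],[[0,0,0],0,0.4],[[0,0,0],0,0.4]]'; python3 -m jog '[[[-3,0,0],0,0.4],[[-4.5,0,0],0,0.4],[[-4.5,0,0],0,0.4],[[-4.5,0,0],0,0.4],[[-3,0,0],0,0.4],[[0,0,0],0,0.4],[[0,0,0],0,0.4]]'
```

```text
time_s: 25.82
ee_pos: [641.1, 229.8, 145.2]
ee_rot: [-179.4, 2.5, 31.8]
force: [0.4, -0.2, -0.5]
gripper_width: 52.0
time_s: 26.7
ee_pos: [472.3, 125.4, 155.3]
ee_rot: [-179.5, 2.1, 31.2]
force: [0.5, 0.3, -0.6]
gripper_width: 51.6
```

```bash
python3 -m jog '[[[0,0,0],4,0.4],[[0,0,0],4,0.4],[[0,0,0],4,0.4],[[0,0,0],4,0.4],[[0,0,0],4,0.4],[[0,0,0],4,0.4],[[0,0,0],4,0.4],[[0,0,0],4,0.4],[[0,0,0],4,0.4],[[0,0,0],4,0.4]]'; python3 go.py 637.3 228 125 -9.5
```

```text
time_s: 27.95
ee_pos: [486.6, 132.7, 154.8]
ee_rot: [179.3, 1.4, -10.2]
force: [-0.4, 0.8, -1.2]
gripper_width: 51.7
t 27.95 p [486.6 132.7 154.8] rpy [179.3   1.4 -10.2] w 51.7 F [-0.4  0.8 -1.2] q6 114.0
tool shift cm [ 13.14 -12.06   2.98] turn -0.7
```

```bash
python3 -m jog '[[[1.4,-1.3,0.3],0,0.4],[[1.4,-1.3,0.3],0,0.4],[[1.4,-1.3,0.3],0,0.4],[[1.4,-1.3,0.3],0,0.4],[[1.4,-1.3,0.3],0,0.4],[[1.4,-1.3,0.3],0,0.4],[[1.4,-1.3,0.3],0,0.4],[[1.4,-1.3,0.3],0,0.4],[[1,-1,0.3],0,0.4],[[0,0,0],-0.7,0.4]]'; python3 go.py 637.3 228 95 -9.5
```

```text
time_s: 29.2
ee_pos: [642.9, 234.1, 118.6]
ee_rot: [179.5, 1.1, -9.6]
force: [-0.2, -0.0, -0.9]
gripper_width: 51.9
t 29.2 p [642.9 234.1 118.6] rpy [179.5   1.1  -9.6] w 51.9 F [-0.2 -0.  -0.9] q6 119.0
tool shift cm [-0.45  0.7   2.36] turn -0.1
```

Tilt is down to 1.2°, only 0.5° more than at the grasp. I'll lower to hover above the deep boat and look.

```bash
python3 -m jog '[[[-0.45,0.7,0.6],0,0.4],[[0,0,0.8],0,0.4],[[0,0,0.8],0,0.4],[[0,0,0],0,0.4],[[0,0,0],0,0.4]]'; python3 go.py 637.3 228 75.3 -9.5
python3 - <<'E'
from h import *
t=grab('top','t7.png');s=grab('scene','s7.png');p=telemetry.state()['ee_pos']
u=proj(t,p)[0].astype(int);v=proj(s,p)[0].astype(int);print(u,v)
a=cv2.imread('pics/t7.png')[u[1]-35:u[1]+35,u[0]-35:u[0]+35];b=cv2.imread('pics/s7.png')[v[1]-15:v[1]+55,v[0]-35:v[0]+35]
cv2.imwrite('pics/t7c.png',cv2.resize(np.hstack([a,b]),None,fx=5.6,fy=5.6,interpolation=2))
E
```

```text
time_s: 29.82
ee_pos: [635.3, 226.7, 94.9]
ee_rot: [179.4, 1.2, -9.6]
force: [0.4, 0.9, 0.2]
gripper_width: 51.8
t 29.825 p [635.3 226.7  94.9] rpy [179.4   1.2  -9.6] w 51.8 F [0.4 0.9 0.2] q6 118.0
tool shift cm [ 0.17 -0.17  1.96] turn -0.1
[125 147] [113 209]
```

View pics/t7c.png

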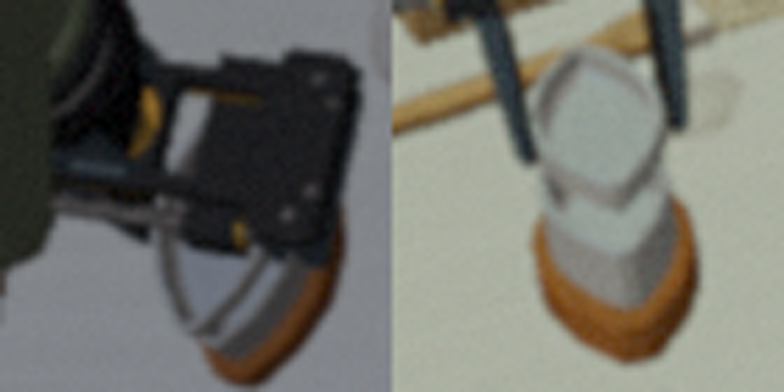

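The shallow boat hovers over the deep one, turned alike, with tips in line at about (612,205) and (627,250). I'll correct 2 mm and lower.

```bash
python3 -m jog '[[[0.15,-0.15,0.8],0,0.4],[[0,0,0],0,0.4],[[0,0,0],0,0.4]]' 10; python3 go.py 637.3 228 75.3 -9.5
```

```text
time_s: 30.3
ee_pos: [637.3, 228.2, 86.7]
ee_rot: [179.5, 1.2, -9.6]
force: [0.1, 0.1, -0.5]
gripper_width: 52.3
t 30.3 p [637.3 228.2  86.7] rpy [179.5   1.2  -9.6] w 52.3 F [ 0.1  0.1 -0.5] q6 118.0
tool shift cm [0.   0.01 1.14] turn -0.1
```

```bash
python3 -m jog '[[[0,0,0.6],0,0.4],[[0,0,0.4],0,0.4],[[0,0,0.1],0,0.4],[[0,0,0],0,0.4]]' 6; python3 go.py 637.3 228 75.3 -9.5
```

```text
time_s: 30.8
ee_pos: [637.3, 228.2, 75.5]
ee_rot: [179.5, 1.1, -9.6]
force: [-0.5, -0.5, -0.9]
gripper_width: 52.1
t 30.8 p [637.3 228.2  75.5] rpy [179.5   1.1  -9.6] w 52.1 F [-0.5 -0.5 -0.9] q6 118.0
tool shift cm [0.01 0.01 0.02] turn -0.1
```

```bash
python3 -m jog '[[[0,0,0.1],0,0.4],[[0,0,0],0,0.6],[[0,0,0],0,0.75],[[0,0,0],0,0.85],[[0,0,-1],0,0.85],[[0,0,-3],0,0.85],[[0,0,-3],0,0.85],[[0,0,-1],0,0.85],[[0,0,0],0,0.85]]'; python3 go.py 627.3 -254.3 150 18.9
```

```text
time_s: 31.92
ee_pos: [639.1, 228.7, 158.0]
ee_rot: [179.5, 1.1, -9.6]
force: [-0.2, 0.2, -0.8]
gripper_width: 77.5
t 31.925 p [639.1 228.7 158. ] rpy [179.5   1.1  -9.6] w 77.5 F [-0.2  0.2 -0.8] q6 118.0
tool shift cm [ 6.92 47.81  0.8 ] turn -28.5
```

```bash
python3 -m jog '[[[0.6,3.9,0],0,0.85],[[0.7,4.8,0],0,0.85],[[0.7,4.8,0],0,0.85],[[0.7,4.8,0],0,0.85],[[0.7,4.8,0],0,0.85],[[0.7,4.8,0],0,0.85],[[0.7,4.8,0],0,0.85],[[0.7,4.8,0],0,0.85],[[0.7,4.8,0],0,0.85],[[0.6,4,0],0,0.85]]';  python3 -m jog '[[[0,0,0],-5,0.85],[[0,0,0],-5,0.85],[[0,0,0],-5,0.85],[[0,0,0],-5,0.85],[[0,0,0],-5,0.85],[[0,0,0],-3.5,0.85],[[0,0,0],0,0.85]]'; python3 go.py 627.3 -254.3 80 18.9
python3 - <<'E'
from h import *
t=grab('top','t8.png');s=grab('scene','s8.png');L=[]
for n,f,P in (('t8',t,[637,228,40]),('s8',s,[637,228,50]),('t8',t,[446,269,40]),('s8',s,[446,269,40])):
    u=proj(f,P)[0].astype(int);print(u);L.append(cv2.resize(cv2.imread(f'pics/{n}.png')[u[1]-35:u[1]+35,u[0]-35:u[0]+35],(300,300),interpolation=2))
cv2.imwrite('pics/t8c.png',np.vstack([np.hstack(L[:2]),np.hstack(L[2:])]))
E
```

```text
time_s: 33.17
ee_pos: [623.2, -249.5, 146.3]
ee_rot: [179.5, 2.3, -9.3]
force: [0.5, 0.1, 0.1]
gripper_width: 77.6
time_s: 34.05
ee_pos: [617.2, -252.3, 134.3]
ee_rot: [-178.6, 3.1, 19.9]
force: [-0.1, -0.2, 0.1]
gripper_width: 77.6
t 34.05 p [ 617.2 -252.3  134.3] rpy [-178.6    3.1   19.9] w 77.6 F [-0.1 -0.2  0.1] q6 48.0
tool shift cm [0.88 0.53 5.43] turn 1.0
[133 153]
[115 225]
[113 228]
[128 283]
```

View pics/t8c.png

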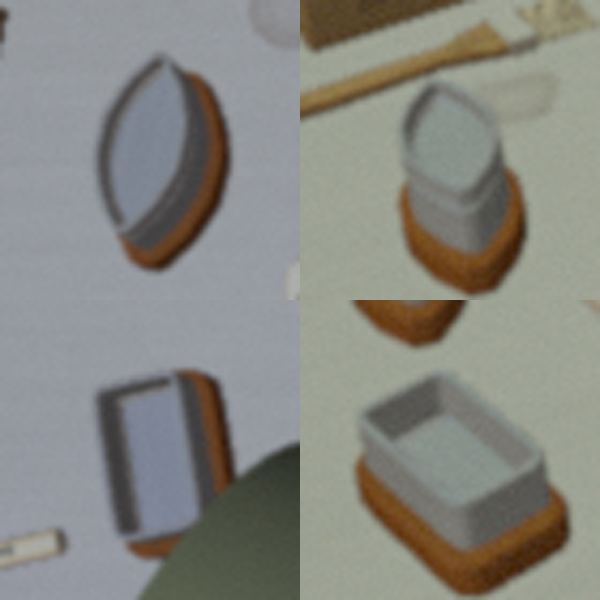

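The boat stack is nested: the shallow rim is even all round and the tips are in line. The deep oblong sits in its rest. Tool tilt is up again, so I'll pull in to a nearer radius, where it recovered before, and then approach slowly.

```bash
python3 -m jog '[[[-3,0,-1],0,0.85],[[-4.5,0,0],0,0.85],[[-4.5,0,0],0,0.85],[[-4.5,0,0],0,0.85],[[-3,0,0],0,0.85],[[0,0,0],0,0.85],[[0,0,0],0,0.85]]'; python3 -m jog '[[[0,0,0],-5,0.85],[[0,0,0],-5,0.85],[[0,0,0],-5,0.85],[[0,0,0],0,0.85]]';  python3 -m jog '[[[0,0,0],5,0.85],[[0,0,0],5,0.85],[[0,0,0],5,0.85],[[0,0,0],0,0.85]]'; python3 go.py 627.3 -254.3 100 18.9
```

```text
time_s: 35.02
ee_pos: [430.2, -319.3, 154.0]
ee_rot: [-178.6, 3.1, 19.6]
force: [0.2, -0.6, 0.5]
gripper_width: 77.6
time_s: 35.52
ee_pos: [435.0, -318.0, 153.1]
ee_rot: [-177.9, 2.6, 35.2]
force: [-0.1, -0.6, 1.1]
gripper_width: 77.4
time_s: 36.02
ee_pos: [438.2, -316.9, 152.4]
ee_rot: [-178.7, 3.0, 19.6]
force: [0.5, -0.3, -0.7]
gripper_width: 77.5
t 36.025 p [ 438.2 -316.9  152.4] rpy [-178.7    3.    19.6] w 77.5 F [ 0.5 -0.3 -0.7] q6 35.0
tool shift cm [19.92  0.45  5.24] turn 0.7
```

```bash
python3 -m jog '[[[-3,3,0],0,0.85],[[-4,3,0],0,0.85],[[-4,3,0],0,0.85],[[-2,1,0],0,0.85],[[0,0,0],-2,0.85],[[0,0,0],2,0.85],[[0,0,0],-2,0.85],[[0,0,0],2,0.85],[[0,0,0],-2,0.85],[[0,0,0],2,0.85]]'; python3 -m jog '[[[0,0,0],-2,0.85],[[0,0,0],2,0.85],[[0,0,0],-2,0.85],[[0,0,0],2,0.85],[[0,0,0],-2,0.85],[[0,0,0],2,0.85],[[0,0,0],0,0.85],[[0,0,0],0,0.85],[[0,0,0],0,0.85],[[0,0,0],0,0.85]]'; python3 go.py 627.3 -254.3 100 18.9
```

```text
time_s: 37.28
ee_pos: [353.2, -455.4, 156.1]
ee_rot: [-178.7, 2.8, 20.3]
force: [-0.4, -0.8, 0.7]
gripper_width: 77.4
time_s: 38.52
ee_pos: [353.1, -455.5, 156.2]
ee_rot: [-178.7, 2.8, 20.3]
force: [-0.1, 0.2, -0.1]
gripper_width: 77.2
t 38.525 p [ 353.1 -455.5  156.2] rpy [-178.7    2.8   20.3] w 77.2 F [-0.1  0.2 -0.1] q6 19.0
tool shift cm [32.69 -9.36  5.62] turn 1.4
```

Small moves don't change the tilt, and it is harmless for the grasp: along the tin 2.8°, across 1.3°. I'll go on to the shallow oblong at moderate speed.

```bash
python3 -m jog '[[[3.2,-0.9,0],0,0.85],[[3.2,-0.9,0],0,0.85],[[3.2,-0.9,0],0,0.85],[[3.2,-0.9,0],0,0.85],[[3.2,-0.9,0],0,0.85],[[3.2,-0.9,0],0,0.85],[[3.2,-0.9,0],0,0.85],[[3.2,-0.9,0],0,0.85],[[3.2,-0.9,0],0,0.85],[[0,0,0],1.4,0.85]]'; python3 go.py 627.3 -254.3 75 18.9
```

```text
time_s: 39.78
ee_pos: [602.7, -275.3, 142.9]
ee_rot: [-178.8, 2.9, 18.7]
force: [0.3, -1.3, 0.7]
gripper_width: 77.7
t 39.775 p [ 602.7 -275.3  142.9] rpy [-178.8    2.9   18.7] w 77.7 F [ 0.3 -1.3  0.7] q6 47.0
tool shift cm [ 3.   -1.2   6.79] turn -0.2
```

```bash
cat >> go.py <<'E'
from scipy.spatial.transform import Rotation as Ro
print('exact shift',(Ro.from_euler('xyz',s['ee_rot'],degrees=True).inv().apply(d)/10).round(2))
E
python3 -m jog '[[[1.7,-0.6,2.5],0,0.85],[[1.6,-0.6,2.5],0,0.85],[[0,0,1.5],0,0.85],[[0,0,0],0,0.85],[[0,0,0],0,0.85]]'; python3 go.py 627.3 -254.3 32.5 18.9
```

```text
time_s: 40.4
ee_pos: [624.4, -256.5, 76.6]
ee_rot: [-179.0, 3.0, 18.5]
force: [0.3, 0.6, 0.5]
gripper_width: 77.3
t 40.4 p [ 624.4 -256.5   76.6] rpy [-179.     3.    18.5] w 77.3 F [0.3 0.6 0.5] q6 49.0
tool shift cm [ 0.34 -0.12  4.41] turn -0.4
exact shift [ 0.57 -0.04  4.39]
```

```bash
python3 -m jog '[[[0.5,0,1.5],0,0.85],[[0,0,1.5],0,0.85],[[0,0,0.8],-0.4,0.85],[[0,0,0],0,0.85],[[0,0,0],0,0.85]]'; python3 go.py 627.3 -254.3 33.5 18.9
```

```text
time_s: 41.02
ee_pos: [627.2, -256.0, 37.1]
ee_rot: [-179.0, 2.9, 18.8]
force: [-0.3, -0.2, 0.9]
gripper_width: 77.4
t 41.025 p [ 627.2 -256.    37.1] rpy [-179.     2.9   18.8] w 77.4 F [-0.3 -0.2  0.9] q6 49.0
tool shift cm [ 0.06 -0.15  0.36] turn -0.1
exact shift [ 0.08 -0.15  0.36]
```

```bash
python3 -m jog '[[[0,-0.1,0.35],0,0.85],[[0,0,0],0,0.85],[[0,0,0],0,0.7],[[0,0,0],0,0.5],[[0,0,0],0,0.4],[[0,0,0],0,0.4],[[0,0,0],0,0.4]]' 15; python3 go.py 627.3 -254.3 33.5 18.9
```

```text
time_s: 41.9
ee_pos: [627.3, -255.1, 34.5]
ee_rot: [-179.1, 2.8, 18.8]
force: [-0.8, 0.4, -0.5]
gripper_width: 51.9
t 41.9 p [ 627.3 -255.1   34.5] rpy [-179.1    2.8   18.8] w 51.9 F [-0.8  0.4 -0.5] q6 49.0
tool shift cm [ 0.03 -0.08  0.1 ] turn -0.1
exact shift [ 0.03 -0.07  0.1 ]
```

```bash
python3 -m jog '[[[0,0,-1.5],0,0.4],[[0,0,-3],0,0.4],[[0,0,-3],0,0.4],[[0,0,-3],0,0.4],[[0,0,-1.5],0,0.4],[[0,0,0],0,0.4]]' 25; python3 go.py 446 269.8 150 12.5
```

```text
time_s: 42.65
ee_pos: [634.1, -255.1, 161.8]
ee_rot: [-179.2, 2.7, 18.8]
force: [-0.0, 0.6, -2.4]
gripper_width: 51.9
t 42.65 p [ 634.1 -255.1  161.8] rpy [-179.2    2.7   18.8] w 51.9 F [-0.   0.6 -2.4] q6 49.0
tool shift cm [ -0.85 -55.75   1.18] turn 6.3
exact shift [ -0.8  -55.73   2.  ]
```

```bash
python3 -m jog '[[[0,-2.5,0],0,0.4],[[0,-3.3,0],0,0.4],[[0,-3.3,0],0,0.4],[[0,-3.3,0],0,0.4],[[0,-3.3,0],0,0.4],[[0,-3.3,0],0,0.4],[[0,-3.3,0],0,0.4],[[0,-3.3,0],0,0.4],[[0,-3.3,0],0,0.4],[[0,-2.5,0],0,0.4]]'; python3 go.py 446 269.8 150 12.5
```

```text
time_s: 43.9
ee_pos: [522.3, 50.3, 154.3]
ee_rot: [-178.6, 3.9, 18.6]
force: [-0.5, 0.0, -0.2]
gripper_width: 51.9
t 43.9 p [522.3  50.3 154.3] rpy [-178.6    3.9   18.6] w 51.9 F [-0.5  0.  -0.2] q6 75.0
tool shift cm [ -0.22 -23.24   0.43] turn 6.1
exact shift [ -0.19 -23.22   1.03]
```

```bash
python3 -m jog '[[[0,-2,0],0,0.4],[[0,-2.6,0],0,0.4],[[0,-2.6,0],0,0.4],[[0,-2.6,0],0,0.4],[[0,-2.6,0],0,0.4],[[0,-2.6,0],0,0.4],[[0,-2.6,0],0,0.4],[[0,-2.6,0],0,0.4],[[0,-2,0],3,0.4],[[0,0,0],3,0.4]]'; python3 go.py 446 269.8 110 12.5
```

```text
time_s: 45.15
ee_pos: [440.0, 266.2, 148.2]
ee_rot: [-179.2, 5.5, 12.6]
force: [0.8, -0.8, -1.3]
gripper_width: 51.6
t 45.15 p [440.  266.2 148.2] rpy [-179.2    5.5   12.6] w 51.6 F [ 0.8 -0.8 -1.3] q6 105.0
tool shift cm [ 0.67 -0.22  3.82] turn 0.1
exact shift [ 1.03 -0.16  3.74]
```

```bash
python3 -m jog '[[[0.5,-0.1,1.3],0,0.4],[[0.5,0,1.3],0,0.4],[[0,0,1.2],0,0.4],[[0,0,1],0,0.4],[[0,0,0],0,0.4],[[0,0,0],0,0.4]]'; python3 go.py 446 269.8 76.5 12.5
python3 - <<'E'
from h import *
t=grab('top','t9.png');s=grab('scene','s9.png');p=telemetry.state()['ee_pos']
u=proj(t,p)[0].astype(int);v=proj(s,p)[0].astype(int);print(u,v)
a=cv2.imread('pics/t9.png')[u[1]-35:u[1]+35,u[0]-35:u[0]+35];b=cv2.imread('pics/s9.png')[v[1]-15:v[1]+55,v[0]-35:v[0]+35]
cv2.imwrite('pics/t9c.png',cv2.resize(np.hstack([a,b]),None,fx=5.6,fy=5.6,interpolation=2))
E
```

```text
time_s: 45.9
ee_pos: [443.3, 267.5, 92.8]
ee_rot: [-179.3, 5.9, 12.6]
force: [0.1, 0.2, -0.1]
gripper_width: 52.1
t 45.9 p [443.3 267.5  92.8] rpy [-179.3    5.9   12.6] w 52.1 F [ 0.1  0.2 -0.1] q6 104.0
tool shift cm [ 0.31 -0.16  1.63] turn 0.1
exact shift [ 0.48 -0.14  1.59]
[104 228] [126 263]
```

View pics/t9c.png

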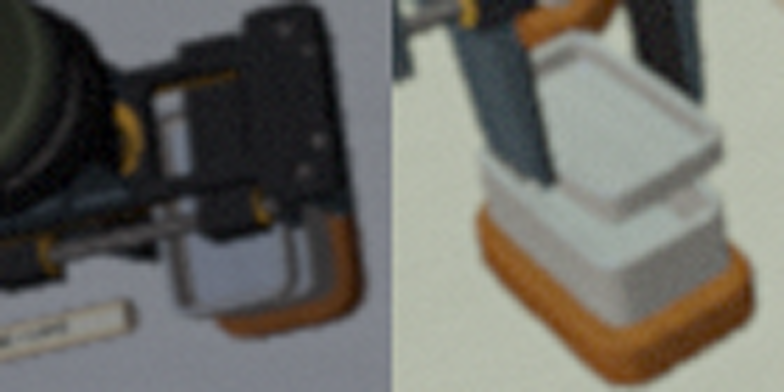

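The shallow oblong is in line over the deep one: near rim corner at (620,215), over the deep tin's corner at (625,265). It tilts about 3°. I'll correct and lower gently.

```bash
python3 -m jog '[[[0.35,-0.2,0.5],0,0.4],[[0,0,0],0,0.4],[[0,0,0],0,0.4]]' 10; python3 go.py 446 269.8 80 12.5
```

```text
time_s: 46.38
ee_pos: [446.5, 270.8, 88.2]
ee_rot: [-179.2, 5.8, 12.6]
force: [-0.2, -0.2, -0.0]
gripper_width: 52.3
t 46.375 p [446.5 270.8  88.2] rpy [-179.2    5.8   12.6] w 52.3 F [-0.2 -0.2 -0. ] q6 104.0
tool shift cm [-0.07  0.08  0.82] turn 0.1
exact shift [0.01 0.09 0.82]
```

```bash
python3 -m jog '[[[0,0.1,0.4],0,0.4],[[0,0,0.4],0,0.4],[[0,0,0],0,0.4]]' 5; python3 go.py 446 269.8 77 12.5; python3 -m jog '[[[0,0,0.15],0,0.4],[[0,0,0],0,0.4]]'; python3 go.py 446 269.8 77 12.5
```

```text
time_s: 46.75
ee_pos: [445.7, 269.6, 79.7]
ee_rot: [-179.2, 5.8, 12.6]
force: [-0.0, -1.3, -0.3]
gripper_width: 52.3
t 46.75 p [445.7 269.6  79.7] rpy [-179.2    5.8   12.6] w 52.3 F [-0.  -1.3 -0.3] q6 104.0
tool shift cm [ 0.03 -0.01  0.27] turn 0.1
exact shift [ 0.06 -0.01  0.26]
time_s: 47.0
ee_pos: [445.6, 269.6, 78.1]
ee_rot: [-179.2, 5.8, 12.6]
force: [-0.2, -0.5, -0.1]
gripper_width: 52.5
t 47.0 p [445.6 269.6  78.1] rpy [-179.2    5.8   12.6] w 52.5 F [-0.2 -0.5 -0.1] q6 104.0
tool shift cm [ 0.04 -0.01  0.11] turn 0.1
exact shift [ 0.05 -0.01  0.11]
```

```bash
python3 -m jog '[[[0,0,0.1],0,0.4],[[0,0,0],0,0.5],[[0,0,0],0,0.6],[[0,0,0],0,0.75],[[0,0,0],0,0.75],[[0,0,-1],0,0.75],[[0,0,-3],0,0.75],[[0,0,-4],0,0.75],[[0,0,0],0,0.75]]'; python3 -m jog '[[[0,3,-1],0,0.75],[[0,4,-1],0,0.75],[[0,4,0],0,0.75],[[0,4,0],0,0.75],[[0,4,0],0,0.75],[[0,4,0],0,0.75],[[0,4,0],0,0.75],[[0,4,0],0,0.75],[[0,3,0],0,0.75],[[0,0,0],0,0.75]]'
python3 - <<'E'
from h import *
t=grab('top','t10.png');s=grab('scene','s10.png');L=[]
for n,f,P in (('t10',t,[637,228,50]),('s10',s,[637,228,50]),('t10',t,[446,269,50]),('s10',s,[446,269,50])):
    u=proj(f,P)[0].astype(int);print(u);L.append(cv2.resize(cv2.imread(f'pics/{n}.png')[u[1]-30:u[1]+30,u[0]-30:u[0]+30],(300,300),interpolation=2))
cv2.imwrite('pics/t10c.png',np.vstack([np.hstack(L[:2]),np.hstack(L[2:])]))
E
```

```text
time_s: 48.12
ee_pos: [454.5, 270.6, 161.0]
ee_rot: [-179.2, 5.7, 12.6]
force: [-0.2, -0.5, 0.6]
gripper_width: 67.9
time_s: 49.38
ee_pos: [529.3, -71.1, 172.9]
ee_rot: [-179.1, 6.1, 12.8]
force: [-0.1, 0.4, -0.4]
gripper_width: 68.4
[131 152]
[115 225]
[111 228]
[127 279]
```

View pics/t10c.png

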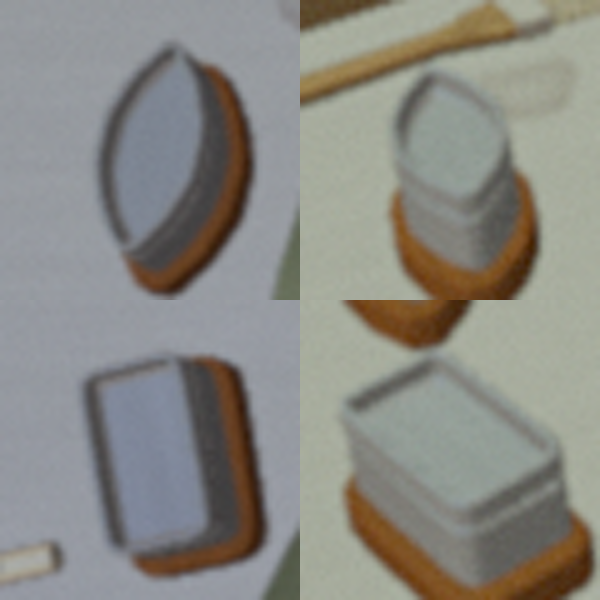

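Both stacks look nested. The shallow oblong's shoulder seam is even along both visible sides at (465,520), and the boat seam is even too. As a number check, I'll triangulate the rim corners, which should be at z = 66, and check that the other objects haven't moved.

Run:
```python
from h import *
t=viewer.grab_frame('top');s=viewer.grab_frame('scene')
M=lambda f:np.array(f['K'],float)@np.c_[cv2.Rodrigues(np.array(f['rvec'],float))[0],np.array(f['tvec'],float).ravel()]
def tri(a,oa,b,ob):
    A=np.array([a[0]/5+oa[0]-.4,a[1]/5+oa[1]-.4]);B=np.array([b[0]/5+ob[0]-.4,b[1]/5+ob[1]-.4])
    X=cv2.triangulatePoints(M(t),M(s),A,B)[:,0];return (X[:3]/X[3]).round(1)
ot,os_=(81,198),(97,249)
for n,a,b in [('TL',(90,82),(45,110)),('TR',(175,58),(132,52)),('BR',(207,230),(257,150)),('BL',(125,252),(165,216))]: print(n,tri(a,ot,b,os_))
ot,os_=(101,122),(85,195)
for n,a,b in [('far',(177,45),(133,70)),('near',(130,250),(167,198))]: print(n,tri(a,ot,b,os_))
o=cv2.imread('pics/t0.png').astype(int);n=cv2.imread('pics/t10.png').astype(int)
for k,(x,y) in {'round':(282,216),'stamp':(282,180),'nozzle':(317,201),'timer':(178,190),'pink':(398,157)}.items():
    print(k,np.abs(o-n)[y-18:y+18,x-18:x+18].mean().round(1))
```

```text
TL [481.9 299.8  60.1]
TR [493.  258.3  64.1]
BR [409.8 237.9  63.9]
BL [400.6 279.8  57.1]
far [691.1 216.7  63. ]
near [586.5 236.9  60.6]
round 26.1
stamp 47.5
nozzle 25.6
timer 45.2
pink 22.2
```

The rim heights are 57–64 mm against 66 expected. That is within the click and calibration error, the two stacks' means agree, and an unnested tin would sit higher. The arm covers the other objects, so I'll move it off and compare.

```bash
python3 -m jog '[[[-3,4,-1],0,0.75],[[-3,4,-0.5],0,0.75],[[-3,4,-0.5],0,0.75],[[-3,4.5,0],0,0.75],[[-3,4.5,0],0,0.75],[[-3,4.5,0],0,0.75],[[-3,4.5,0],0,0.75],[[-3,4.5,0],0,0.75],[[-2,4,0],0,0.75],[[-1,2,0],0,0.75]]'
python3 - <<'E'
from h import *
print(telemetry.state()['ee_pos'])
t=grab('top','t11.png');s=grab('scene','s11.png')
o=cv2.imread('pics/t0.png').astype(np.float32);n=cv2.imread('pics/t11.png').astype(np.float32)
for k,(x,y) in {'round':(282,216),'stamp':(282,180),'nozzle':(317,201),'timer':(178,190),'pink':(398,157)}.items():
    a,b=o[y-24:y+24,x-24:x+24].mean(2),n[y-24:y+24,x-24:x+24].mean(2)
    sh,r=cv2.phaseCorrelate(a,b,cv2.createHanningWindow((48,48),cv2.CV_32F));print(k,np.abs(a-b).mean().round(1),np.round(sh,2),round(r,2))
a=cv2.resize(n[100:300,70:430],None,fx=2.2,fy=2.2,interpolation=2);cv2.imwrite('pics/t11c.png',a)
E
```

```text
time_s: 50.82
ee_pos: [364.7, -525.8, 217.0]
ee_rot: [-179.0, 5.9, 14.2]
force: [0.1, -0.1, 0.4]
gripper_width: 68.4
[ 364.7226737  -525.78960797  216.95547132]
round 0.7 [-0.07  0.03] 0.97
stamp 0.7 [0.04 0.16] 0.89
nozzle 0.7 [-0.08  0.02] 0.9
timer 0.7 [ 0.03 -0.04] 0.99
pink 0.7 [-0.12 -0.05] 0.88[ WARN:0@1.626] global loadsave.cpp:1063 imwrite_ Unsupported depth image for selected encoder is fallbacked to CV_8U.
```

View pics/t11c.png

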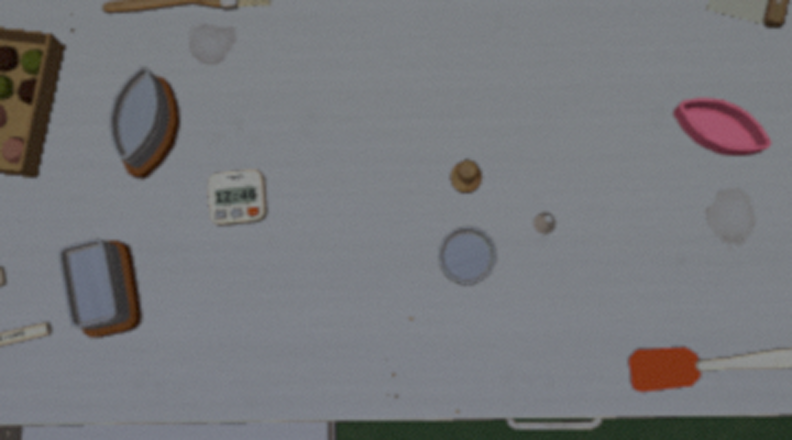

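Both stacks stand on their rests, the boat at about (143,120) and the oblong at about (100,287). The timer, stamp, nozzle, round tin and pink boat have not moved. Handing in.

```bash
python3 -c "
from workcell import job_done; print(job_done())"
```

```text
the job is handed in; nothing more can be done
None
```

All four tins are on their rests, and I handed the job in at about 51 s. The deep boat went on the boat rest with the shallow boat on top, and the deep oblong on the oblong rest with the shallow oblong on top.

**Last checks**
- **Nesting:** the last close pictures show even seams on both stacks. The triangulated rim heights were 57–64 mm against 66 expected. They read low and scatter by several mm, which I put down to calibration and hand-picked pixels, so they rule out a tin sitting high but do not prove it is level.
- **Other objects:** the round tin, stamp, nozzle, timer and pink boat had moved less than 0.2 pixel in the top view.
- **Gripper:** it was empty and clear of everything.

**What did not go cleanly**
- **Deep boat:** it and the gripper shifted about 8 mm sideways while I grasped it, and I did not find out why. It still seated properly.
- **Tool tilt:** it drifted to about 6° over the run. The shallow oblong was therefore let go about 3° off level, and it dropped into place.

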